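Set the fader inside a bench speed regulator

ROBOT

A 6-joint arm with a two-finger parallel gripper is mounted at the origin on the work surface. World frame = base frame: x ahead of the robot, y to its left, z up, the work surface at z = 0. Lengths are in mm, angles in rad, forces in N, time in s.
With the tool pointing down it reaches from about 275 to 750 mm from the base axis. Payload 10.2 kg.
Tool frame: the origin (TCP) lies at the very end of the fingers, on their centre line; the grasp point (between the pads) lies 19 mm behind it (ctrl.grip_depth is the distance from the TCP to the grasp point, in mm); z points along the fingers, x is the direction in which the jaws open and shut, and the axes are right-handed (so a half turn about z gives the same grasp; the last joint's range is limited). The gripper opens to 85 mm and grips with 20 to 120 N. Pads are 22 mm wide; open, the fingers measure 114 mm over their backs; the gripper's body (76 mm by 85 mm) begins 54 mm behind the grasp point. The pads swing forward as they close: fully open they stand 13 mm farther back than shut.
Start: joints at [1.016, 0.313, 1.498, -0, 1.331, -0.223], TCP at [171.029, 496.367, 203.494] pointing down, gripper open.
Joint ranges: [-2.94, 2.94], [-0.97, 2.17], [0.19, 2.56], [-1.23, 4.37], [0.02, 3.11], [-2.88, 2.88]. Speed limits (rad/s): [2.39, 2.39, 3.01, 3.14, 3.14, 3.14].

INTERFACE

Orientations are given as a unit quaternion [w, x, y, z].
In Python, from rig import ctrl gives the robot as it stands.
- The arm moves only by the tool play_rows, never from a script. Its argument "motion" is a list of rows, each a list of 2 entries, a list of its own where there are three numbers: the shift along the tool's x, y, z in mm, then the turn, a rotation vector about the tool's x, y, z in degrees. A call has 1 to 20 rows; each row shifts and turns the commanded pose from where the row before left it, along the tool's axes as they then stand; what a row does not reach is not made up. A row lasts 1/12 s, in which the tool goes at most 41.7 mm and 7.16 degrees, less where a joint would pass 70% of its speed; a pose out of reach is approached as far as the arm can. A call with a gripper value outside its range is refused whole. "fingers" is the finger opening in mm, from 0 to 85.4, set as the call begins (left out, the last holds). The fingers move at their own pace and stop on an object; "squeeze" is the grip in N (left out, the last holds). Time passes only in rows, so rows that do not move let the fingers close. It gives the time, the measured TCP pose, the force and the opening at its end, in the units of the state.
- ctrl.sense(): the state, without advancing time (a new reading comes with each control period).
- ctrl.capture(name): name is "side" or "top"; returns the picture (480x640x3 uint8, red, green, blue); there is no depth.
- ctrl.get_calibration(name): a dict with "K" (3x3 intrinsics, pixels), "R" (3x3) and "t" (3): a world point X has camera coordinates R X + t. Camera axes: x right, y down, z forward; pixel columns grow to the right and rows downward; lengths in mm; the calibration is good to about 2 mm. A picture is of the moment at which its call begins. get_calibration takes no time and is no camera call.
- ctrl.finish_job(): hands the job in, once; it reports no verdict.
Trained networks look in the newest picture that a camera, given by its name, has taken for a name from the list of things; names that differ only in an ending like _2 or _b are one class to them, and where a whole thing is asked for, a point or a joint stands for the part that bears it (a point fixed in the world has none). Each returns a list of dicts, best first, with "p" (0 to 1); they miss things now and then, are a little off and sometimes report something else, mostly with a low value. They report only what shows in the picture. A call takes as long as a camera call.
- ctrl.spot_in(camera, name): "position" ([column, row] as shares, 0 to 1, of the picture: columns of its width, rows of its height, amid what is visible of it).
The state is a dict: "time_s": time; "joints": joint angles; "dq": joint speeds; "tau": joint torques, N m; "eef_pos": TCP position; "ee_rot": TCP orientation; "force": force on the tool from outside, world axes, zero at the start; "wrist_torque": the same for the moment, N m; "grip_width": opening from 0.0 (shut) to 1.0 (fully open).
Only numpy, scipy, OpenCV 4.12 (cv2) and the standard library are available. Lean on these libraries where they do the work, as an engineer would, in place of code of your own. Each camera call takes 0.05 s, during which the arm holds its last target. There are 200 camera calls.

TASK

Turn both red quarter-turn fasteners on top of the green bench regulator fully to unlocked, then swing its aluminium panel up by the handle until it stands about upright by itself. Then slide the black fader inside until its white line is level with the red index tab, let go, and leave the fasteners unlocked, the panel open and the other loose parts on the bench where they lie.

Things in the scene. Friction and masses are not known exactly. Their poses are not given: they have to be found in the camera images.
- regulator: green open-topped case fixed to the bench, 200 (x) by 300 (y) by 110 mm tall, walls 5 mm; origin at the centre of its underside; its front, facing the robot, is -x, y is to its left. A grey deck inside lies 60 mm above the bench
- cam_left (a joint): value of the left (+y) fastener, rad: 0 locked (wing points front to back, along the regulator's x), 1.57 unlocked (wing lies parallel to the front edge). It turns clockwise seen from above, needs about 0.12 N m, stays where it is left and stops hard at both ends. A hidden tongue under the panel really holds the panel shut until about 1.1 rad
- cam_left_grip (a point): grip point of the left fastener: on its turning axis, 30 mm above the panel's upper face and 12 mm below the top of its red wing. The wing is a bar 60 mm long, 14 mm thick and 32 mm tall (from 11 to 43 mm above the panel) on a round steel hub; axis 38 mm behind the regulator's front wall and 110 mm left (+y) of its centre line. Its frame turns with the wing: x runs along the wing
- cam_right (a joint): value of the right (-y) fastener, rad: 0 locked (wing points front to back, along the regulator's x), 1.57 unlocked (wing lies parallel to the front edge). It turns clockwise seen from above, needs about 0.12 N m, stays where it is left and stops hard at both ends. A hidden tongue under the panel really holds the panel shut until about 1.1 rad
- cam_right_grip (a point): grip point of the right fastener: on its turning axis, 30 mm above the panel's upper face and 12 mm below the top of its red wing. The wing is a bar 60 mm long, 14 mm thick and 32 mm tall (from 11 to 43 mm above the panel) on a round steel hub; axis 38 mm behind the regulator's front wall and 110 mm right (-y) of its centre line. Its frame turns with the wing: x runs along the wing
- panel (a joint): opening angle of the top panel, rad: 0 shut, 1.57 upright, stop at 1.75. Hinged along the regulator's rear (+x) top edge; its front edge swings up and away from the robot. The hinge is stiff and holds the panel wherever it is left (about 7 N at the handle to lift)
- panel_handle (a point): middle of the panel's handle, a round bar 10 mm thick and 70 mm long parallel to the front edge (along y), on two end posts, its centre 35 mm above the panel's upper face, 20 mm behind the panel's front edge. The panel is 215 (x) by 300 (y) by 6 mm, its upper face 116 mm above the bench when shut, and overhangs the front wall by 15 mm. Seen from the hinge axis the bar's centre is 195 mm forward and 41 mm up when shut
- panel_hinge (a point): middle of the panel's hinge axis (the axis runs along the regulator's y), 110 mm above the bench, fixed
- fader (a joint): position of the fader along its track, m: 0 at the right (-y) end, grows to the left (+y) up to 0.12. Slides with about 1.5 N and stays where it is left. Under the panel until that is open
- fader_top (a point): centre of the top of the black fader cap, 98 mm above the bench (12 mm below the case's rim), on the white line that crosses it. The cap is 50 mm along x, 14 mm along y (its sliding direction) and 30 mm tall, its underside 8 mm above the deck. Its track runs along the regulator's y, 45 mm in front of the regulator's centre
- index: red index tab fixed on the deck just in front of the fader track, 12 by 6 by 6 mm with a short pointer; origin at the centre of its underside; axes parallel to the regulator's. The fader is on target when its white line has the same regulator y as this tab
- horn_elbow: brass horn elbow, a 44 mm thick tube bent a quarter turn with 52 mm flanged ends, about 110 mm across and 52 mm tall, lying flat, loose; origin on its underside; a bystander, to be left alone
- soundbox: black bakelite soundbox, disc 72 mm across and 34 mm tall, loose; origin on its underside; a bystander, to be left alone
- collar: squat nickel tone arm collar, ring 64 mm across and 36 mm tall, loose; origin on its underside; a bystander, to be left alone
- key_a: steel T-shaped winding key, about 110 mm long, 75 mm across its bow and 12 mm tall, lying flat, loose; origin on its underside; a bystander, to be left alone
- key_b: a second steel winding key, the same as key_a; origin on its underside; a bystander, to be left alone

How it is judged:
By the outcome, as a careful person would: the job done as asked, in the order asked, and still so for the second after the job is handed in, with the robot touching nothing.
It also fails if it takes over 72 s, if anything falls off the work surface, if the arm or the gripper's body presses on something with over 40 N, if the wrist force passes 120 N, or if a joint passes its speed limit or range.

## Working session

There is one attempt and no reset: what is moved stays moved. The work goes in short steps, Python scripts to look and compute and a tool call to move; the robot and the scene stay as the last step left them, time stands still between calls to the robot, and variables do not carry over. Pictures are saved under pics/ and viewed, about 8 in all and at most 12, crops included, and the job is handed in when it is done.

Besides the shell and the picture viewer there is one more tool, called in YAML: its name, and indented under it one key for each argument. play_rows: Moves the arm, as the interface text tells. Its arguments: {"type":"object","properties":{"motion":{"type":"array"},"fingers":{"type":"number"},"squeeze":{"type":"number"}},"required":["motion"]}

```bash
ls; mkdir -p pics; cat > h.py <<'E'
import numpy as np, cv2
from rig import ctrl
from scipy.spatial.transform import Rotation as Ro
def cal(n):
    c=ctrl.get_calibration(n); return np.array(c["K"]),np.array(c["R"]),np.array(c["t"]).ravel()
def ray(n,uv):
    K,R,t=cal(n); d=R.T@np.linalg.solve(K,[uv[0],uv[1],1]); return -R.T@t,d
def atz(n,uv,z):
    o,d=ray(n,uv); return o+d*(z-o[2])/d[2]
def proj(n,X):
    K,R,t=cal(n); p=K@(R@np.array(X,float)+t); return p[:2]/p[2]
def spot(n,name):
    return [(np.round(np.array(r["position"])*[640,480],1),round(r["p"],2)) for r in ctrl.spot_in(n,name)]
def snap(n,f):
    im=ctrl.capture(n); cv2.imwrite("pics/"+f,cv2.cvtColor(im,cv2.COLOR_RGB2BGR)); return im
E
python3 - <<'E'
from h import *
for n in("top","side"):
    snap(n,n+"0.png"); K,R,t=cal(n); print(n,K[0,0],-R.T@t)
    for k,z in(("cam_left_grip",146),("cam_right_grip",146),("panel_handle",151),("regulator",110),("panel_hinge",110)):
        for s,p in spot(n,k): print(k,s,p,atz(n,s,z).round())
s=ctrl.sense(); print(s["eef_pos"],s["ee_rot"],s["force"],s["time_s"]); print(Ro.from_quat(np.roll(s["ee_rot"],-1)).as_matrix().round(3))
E
```

```text
pics
top 445.4798569646775 [463.45382887  53.94269205 878.54496823]
cam_left_grip [301.1 274.6] 0.9 [530.  93. 146.]
cam_left_grip [428.8 308.4] 0.72 [ 473. -114.  146.]
cam_right_grip [428.9 308.4] 0.91 [ 473. -115.  146.]
panel_handle [370.  265.3] 0.86 [544. -20. 151.]
regulator [373.  265.1] 0.73 [549. -29. 110.]
panel_hinge [430.3 192.2] 0.62 [ 678. -135.  110.]
panel_hinge [374.8 264.4] 0.59 [550. -32. 110.]
side 532.3050906281683 [ 159.74476842 -661.83389208  569.5834916 ]
cam_left_grip [268.  217.3] 0.79 [517.  83. 146.]
cam_right_grip [304.  285.8] 0.69 [ 466. -129.  146.]
panel_handle [317.8 265.6] 0.81 [ 506. -101.  151.]
regulator [323.6 294.8] 0.97 [ 506. -119.  110.]
panel_hinge [326.  290.8] 0.88 [ 514. -112.  110.]
panel_hinge [304.7 283.4] 0.6 [497. -79. 110.]
panel_hinge [268.7 220.7] 0.28 [542. 133. 110.]
[171.02563902 496.35500567 203.47996843] [ 1.85208115e-05  8.14165861e-01  5.80632371e-01 -5.61220761e-06] [-0.26639292  0.97479957 -0.0955217 ] 0.6
[[ 0.326  0.945  0.   ]
 [ 0.945 -0.326 -0.   ]
 [-0.     0.    -1.   ]]
```

View pics/top0.png

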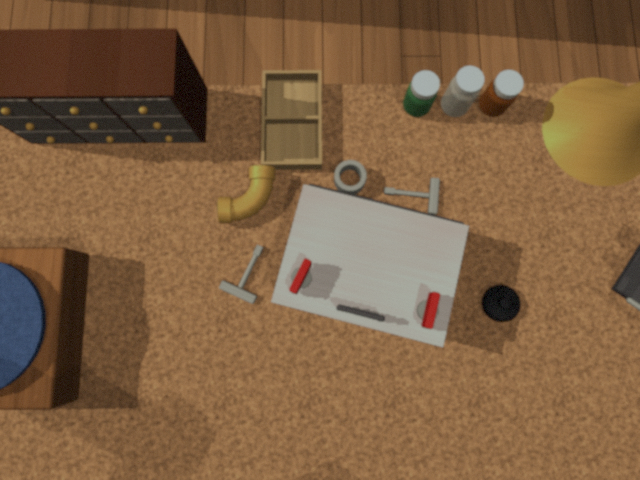

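View pics/side0.png

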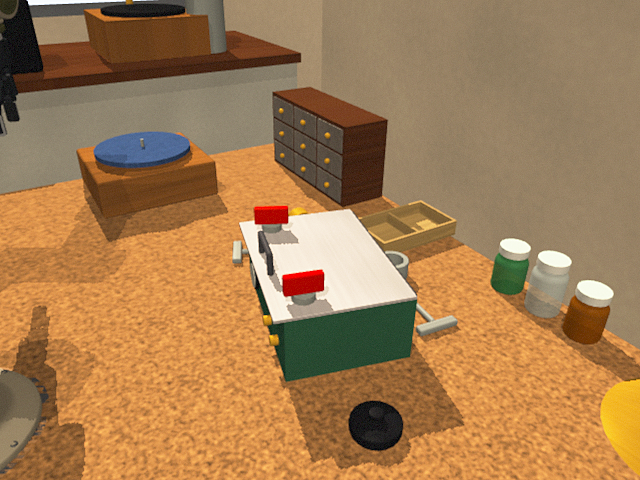

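The top view shows the panel with corners near (273,303), (305,185), (468,222) and (443,345). The red wings are at about (301,276) and (430,310), and the handle at (361,313). The side view agrees, and the key, collar, elbow and soundbox all lie clear of the regulator. Next I fit the regulator's pose.

```bash
cat > fit.py <<'E'
from h import *
from scipy.optimize import least_squares
im=cv2.cvtColor(cv2.imread("pics/top0.png"),cv2.COLOR_BGR2RGB)
hsv=cv2.cvtColor(im,cv2.COLOR_RGB2HSV)
m=((hsv[...,1]<45)&(hsv[...,2]>130)).astype(np.uint8); m[:180]=0; m[350:]=0;m[:,:265]=0;m[:,475:]=0
m=cv2.morphologyEx(m,cv2.MORPH_OPEN,np.ones((9,9)))
c=max(cv2.findContours(m,0,2)[0],key=cv2.contourArea); h=cv2.convexHull(c)
a=cv2.approxPolyDP(h,6,True)[:,0].astype(float); print(a)
W=lambda p,q:np.array([p[0]+np.cos(p[2])*q[0]-np.sin(p[2])*q[1],p[1]+np.sin(p[2])*q[0]+np.cos(p[2])*q[1],q[2]])
C=[(-115,150,116),(100,150,116),(100,-150,116),(-115,-150,116)]
A=np.array([[273,303],[305,185],[468,222],[443,345]],float)
if len(a)==4: A=np.array([a[np.argmin(((a-q)**2).sum(1))] for q in A])
r=least_squares(lambda p:np.concatenate([proj("top",W(p,q))-s for q,s in zip(C,A)]),[549,-29,-.2])
p=r.x; print(p,r.fun.round(1)); np.save("reg.npy",p)
for q,k in(((-62,110,146),"camL"),((-62,-110,146),"camR"),((-95,0,151),"handle"),((100,0,110),"hinge")):
    w=W(p,q); print(k,w.round(1),proj("top",w).round(),proj("side",w).round())
sd=cv2.cvtColor(cv2.imread("pics/side0.png"),cv2.COLOR_BGR2RGB)
hm=lambda im:((im[...,0]>150)&(im[...,1]<60)&(im[...,2]<60)).astype(np.uint8)
for n,I in(("top",im),("side",sd)):
    k,l,s,ce=cv2.connectedComponentsWithStats(hm(I))
    for i in range(1,k):
        if s[i,4]>30: print(n,s[i],ce[i].round(1),cv2.minAreaRect(np.argwhere(l==i)[:,::-1].astype(np.float32)))
# predicted wing outlines in top for a range of joint values
for yq,nm in((110,"L"),(-110,"R")):
    for v in(0,.15,.3):
        P=[]
        for dx in(-30,30):
            for dy in(-7,7):
                for z in(127,159):
                    P.append(proj("top",W(p,(-62+dx*np.cos(v)+dy*np.sin(v),yq-dx*np.sin(v)+dy*np.cos(v),z))))
        print(nm,v,cv2.minAreaRect(np.array(P,np.float32)))
E
python3 fit.py
```

```text
[[303. 186.]
 [466. 226.]
 [443. 344.]
 [273. 302.]]
[ 5.59017175e+02 -2.70498152e+01 -2.49511013e-01] [-2.3  1.1 -1.  -1.8  2.4 -2.1  1.   2.2]
camL [526.1  94.9 146. ] [300. 277.] [270. 213.]
camR [ 471.8 -118.3  146. ] [431. 309.] [303. 281.]
handle [467.   -3.6 151. ] [361. 313.] [264. 244.]
hinge [655.9 -51.7 110. ] [384. 205.] [378. 249.]
top [291 260  19  32 202] [299.6 275.6] ((299.5, 275.5000305175781), (5.81377649307251, 34.435447692871094), 26.56505012512207)
top [425 293  14  35 249] [431.7 309.9] ((431.76959228515625, 309.83148193359375), (7.2704572677612305, 34.70331954956055), 12.994616508483887)
side [254 206  34  18 574] [270.9 214.6] ((270.5, 214.5), (17.0, 33.0), 90.0)
side [283 270  41  26 830] [302.9 282.5] ((303.29998779296875, 282.5999755859375), (21.07178497314453, 41.719303131103516), 81.8698959350586)
L 0 ((300.31463623046875, 276.7551574707031), (9.969305992126465, 37.74898147583008), 14.216869354248047)
L 0.15 ((300.3658752441406, 276.74261474609375), (10.138448715209961, 37.55118179321289), 22.775146484375)
L 0.3 ((300.4212646484375, 276.73748779296875), (10.271575927734375, 37.31548309326172), 31.3179931640625)
R 0 ((431.00469970703125, 308.9216613769531), (13.140105247497559, 38.27409362792969), 11.79932975769043)
R 0.15 ((431.03741455078125, 308.95550537109375), (12.951597213745117, 38.698665618896484), 20.485477447509766)
R 0.3 ((431.0649108886719, 308.9907531738281), (12.654769897460938, 39.08838653564453), 29.258031845092773)
```

play_rows:
  motion:
    - [[-16.5, 29.15, 0], [0, 0, 0]]
    - [[-16.5, 29.15, 0], [0, 0, 0]]
    - [[-16.5, 29.15, 0], [0, 0, 0]]
    - [[-16.5, 29.15, 0], [0, 0, 0]]
    - [[-16.5, 29.15, 0], [0, 0, 0]]
    - [[-16.5, 29.15, 0], [0, 0, 0]]
    - [[-16.5, 29.15, 0], [0, 0, 0]]
    - [[-16.5, 29.15, 0], [0, 0, 0]]
    - [[-16.5, 29.15, 0], [0, 0, 0]]
    - [[-16.5, 29.15, 0], [0, 0, 0]]
    - [[-16.5, 29.15, 0], [0, 0, 0]]
    - [[-16.5, 29.15, 0], [0, 0, 0]]
    - [[-16.5, 29.15, 0], [0, 0, 0]]
    - [[-16.5, 29.15, 0], [0, 0, 0]]
    - [[-16.5, 29.15, 0], [0, 0, 0]]
    - [[-16.5, 29.15, 0], [0, 0, 0]]
    - [[0, 0, 0], [0, 0, 3]]
    - [[0, 0, 0], [0, 0, 3]]
    - [[0, 0, 0], [0, 0, 0]]
  fingers: 55
  squeeze: 60

```text
time_s: 2.18
eef_pos: [526.2, 94.4, 203.3]
ee_rot: [-0.0, 0.844, 0.536, -0.0]
force: [-0.6, 0.2, 0.1]
grip_width: 0.643
```

```bash
cat >> h.py <<'E'
def delta(tgt,ang=None):
    """shift in tool axes to world point tgt; ang = wanted world angle (deg) of tool x (tool down)"""
    s=ctrl.sense(); R=Ro.from_quat(np.roll(s["ee_rot"],-1)).as_matrix()
    print("t",round(s["time_s"],2),"pos",np.round(s["eef_pos"],1),"F",np.round(s["force"],1),"M",np.round(s["wrist_torque"],2),"g",round(s["grip_width"]*85.4,1),"xang",np.degrees(np.arctan2(R[1,0],R[0,0])).round(1),"z",R[:,2].round(3),"q6",round(s["joints"][5],2))
    print("shift",(R.T@(np.array(tgt)-s["eef_pos"])).round(1))
E
python3 - <<'E'
from h import *
delta([526,95,129])
E
```

```text
t 2.18 pos [526.2  94.4 203.3] F [-0.6  0.2  0.1] M [ 0.05  0.01 -0.04] g 54.9 xang 64.8 z [-0.  0. -1.] q6 -1.17
shift [ 0.5 -0.4 74.3]
```

play_rows:
  motion:
    - [[0, 0, 15], [0, 0, 0]]
    - [[0, 0, 15], [0, 0, 0]]
    - [[0, 0, 15], [0, 0, 0]]
    - [[0, 0, 15], [0, 0, 0]]
    - [[0, 0, 14], [0, 0, 0]]
    - [[0, 0, 0], [0, 0, 0]]

```text
time_s: 2.68
eef_pos: [524.5, 95.1, 127.2]
ee_rot: [-0.001, 0.843, 0.538, -0.002]
force: [-0.5, -0.7, -0.0]
grip_width: 0.644
```

play_rows:
  motion:
    - [[0, 0, 0], [0, 0, 0]]
    - [[0, 0, 0], [0, 0, 0]]
    - [[0, 0, 0], [0, 0, 0]]
    - [[0, 0, 0], [0, 0, 0]]
    - [[0, 0, 0], [0, 0, 0]]
  fingers: 8

```text
time_s: 3.1
eef_pos: [526.9, 95.7, 130.8]
ee_rot: [0.0, 0.843, 0.537, 0.002]
force: [2.6, 5.0, 2.7]
grip_width: 0.108
```

```bash
python3 - <<'E'
from h import *
delta([526,95,129])
E
```

```text
t 3.1 pos [526.9  95.7 130.8] F [2.6 5.  2.7] M [ 0.86 -0.32 -0.01] g 9.2 xang 65.0 z [ 0.003  0.002 -1.   ] q6 -1.18
shift [-1.1 -0.5  1.8]
```

play_rows:
  motion:
    - [[0, 0, 0], [0, 0, 0]]
    - [[0, 0, 0], [0, 0, 0]]
  fingers: 0

```text
time_s: 3.27
eef_pos: [527.0, 95.0, 131.2]
ee_rot: [0.001, 0.843, 0.537, 0.002]
force: [0.2, 0.8, 6.9]
grip_width: -0.001
```

```bash
python3 - <<'E'
from h import *
delta([526,95,129])
s=snap("side","s1.png"); t=snap("top","t1.png")
cv2.imwrite("pics/c1.png",cv2.cvtColor(np.hstack([cv2.resize(s[130:330,180:380],(400,400)),cv2.resize(t[200:350,250:400],(400,400))]),cv2.COLOR_RGB2BGR))
E
```

```text
t 3.27 pos [527.   95.  131.2] F [0.2 0.8 6.9] M [ 0.2  -0.04  0.01] g -0.1 xang 65.0 z [ 0.004  0.    -1.   ] q6 -1.18
shift [-0.5 -0.9  2.2]
```

View pics/c1.png

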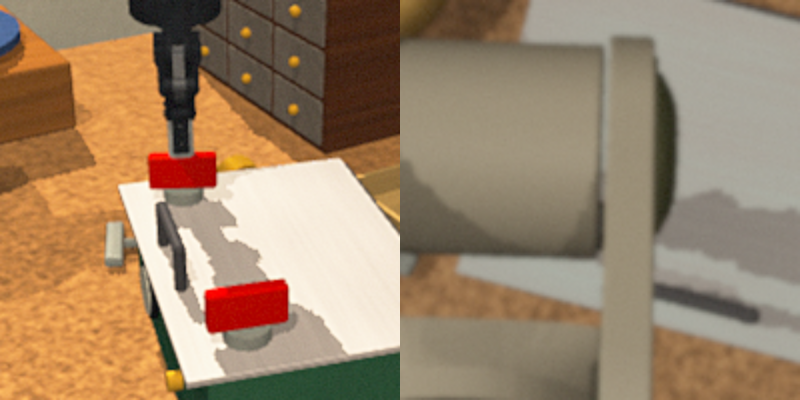

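The fingers shut fully, so the grasp missed. In the side crop they end at the wing's top edge, around (270,206), or pass behind it. I'll triangulate to see which.

```bash
python3 - <<'E'
from h import *
def tri(a,b):
    o1,d1=ray("top",a);o2,d2=ray("side",b)
    d1/=np.linalg.norm(d1);d2/=np.linalg.norm(d2)
    s=np.linalg.lstsq(np.c_[d1,-d2],o2-o1,rcond=None)[0]
    return (o1+d1*s[0]).round(1),(o2+d2*s[1]).round(1)
print("L",tri((299.6,275.6),(270.9,214.6)))
print("R",tri((431.7,309.9),(302.9,282.5)))
for z in (131,145,159,180,220): print(z,proj("side",[527,95,z]).round(1))
im=cv2.imread("pics/side0.png")
s=cv2.imread("pics/s1.png")
cv2.imwrite("pics/c2.png",np.hstack([cv2.resize(x[165:245,230:310],(400,400),interpolation=2) for x in(im,s)]))
E
```

```text
L (array([528.6,  96.2, 142.4]), array([529.1,  95.9, 142.4]))
R (array([ 470.6, -119.5,  144.4]), array([ 470.4, -119.4,  144.4]))
131 [270.3 220.8]
145 [270.  213.8]
159 [269.7 206.6]
180 [269.3 195.7]
220 [268.5 174.1]
```

View pics/c2.png

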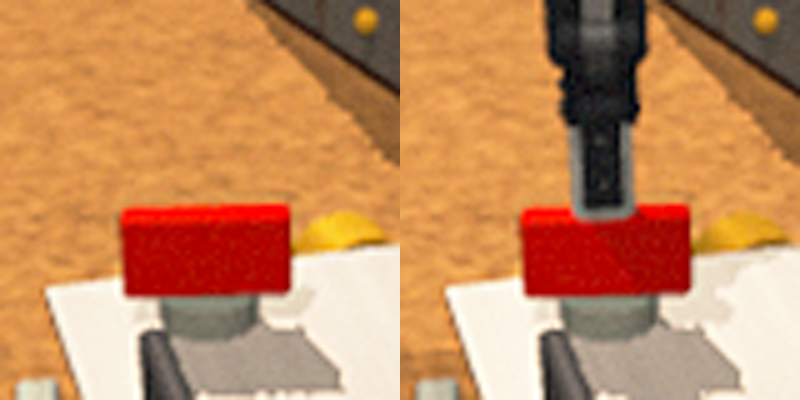

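The fingers rest on top of the wing, with the tip near row 208 (z about 157). The reported TCP z is 131. I'll raise the tool and compare the reported tip with the seen one.

play_rows:
  motion:
    - [[0, 0, -25], [0, 0, 0]]
    - [[0, 0, -25], [0, 0, 0]]
    - [[0, 0, 0], [0, 0, 0]]
    - [[0, 0, 0], [0, 0, 0]]

```text
time_s: 3.7
eef_pos: [526.6, 94.8, 180.8]
ee_rot: [0.001, 0.843, 0.537, 0.001]
force: [0.5, 0.7, -0.7]
grip_width: -0.001
```

```bash
python3 - <<'E'
from h import *
delta([526,95,129])
s=snap("side","s2.png"); p=ctrl.sense()["eef_pos"]; u=proj("side",p); print(u,ctrl.sense()["joints"])
x=cv2.resize(s[80:240,190:350],(600,600)); c=((u-[190,80])*3.75).astype(int); cv2.circle(x,tuple(int(v) for v in c),6,(0,255,255),2)
cv2.imwrite("pics/c3.png",x[...,::-1])
E
```

```text
t 3.7 pos [526.6  94.8 180.8] F [ 0.5  0.7 -0.7] M [-0.01  0.03 -0.05] g -0.0 xang 65.0 z [ 0.003 -0.    -1.   ] q6 -1.18
shift [-0.1 -0.8 51.8]
[268.83394008 196.04070862] [-4.09613470e-02  3.52471246e-01  1.50693567e+00 -2.48402496e-05
  1.28164078e+00 -1.17538496e+00]
```

View pics/c3.png

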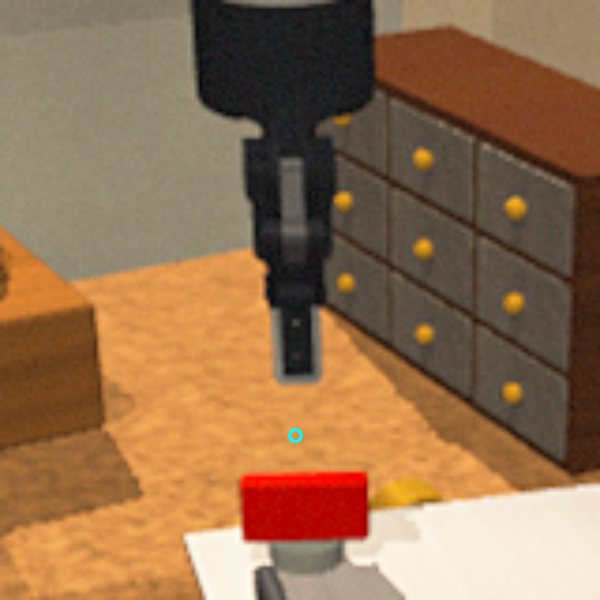

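The seen tip is at about (269,182), z about 206, and the reported z is 181. The lateral position agrees, but the fingers really end about 25 mm above the reported TCP. I'll subtract 25 mm from every commanded z and check it again later.

play_rows:
  motion:
    - [[0, 0, 0], [0, 0, 0]]
    - [[0, 0, 0], [0, 0, 0]]
    - [[0, 0, 0], [0, 0, 0]]
    - [[0, 0, 15], [0, 0, 0]]
    - [[0, 0, 15], [0, 0, 0]]
    - [[0, 0, 15], [0, 0, 0]]
    - [[0, 0, 15], [0, 0, 0]]
    - [[0, 0, 15], [0, 0, 0]]
    - [[0, 0, 0], [0, 0, 0]]
    - [[0, 0, 0], [0, 0, 0]]
  fingers: 55

```text
time_s: 4.58
eef_pos: [525.7, 94.8, 104.1]
ee_rot: [-0.0, 0.843, 0.537, -0.001]
force: [0.6, 0.1, 0.5]
grip_width: 0.644
```

play_rows:
  motion:
    - [[0, 0, 0], [0, 0, 0]]
    - [[0, 0, 0], [0, 0, 0]]
    - [[0, 0, 0], [0, 0, 0]]
    - [[0, 0, 0], [0, 0, 0]]
    - [[0, 0, 0], [0, 0, 0]]
    - [[0, 0, 0], [0, 0, 0]]
  fingers: 5

```text
time_s: 5.08
eef_pos: [526.8, 95.8, 105.6]
ee_rot: [-0.0, 0.843, 0.537, 0.002]
force: [0.5, 6.7, 3.3]
grip_width: 0.151
```

```bash
python3 - <<'E'
from h import *
delta([526,95,106])
E
```

```text
t 5.08 pos [526.8  95.8 105.6] F [0.5 6.7 3.3] M [ 0.88 -0.13 -0.05] g 12.9 xang 65.0 z [ 0.003  0.002 -1.   ] q6 -1.18
shift [-1.1 -0.4 -0.4]
```

play_rows:
  motion:
    - [[0, 0, 0], [0, 0, 6]]
    - [[0, 0, 0], [0, 0, 6]]
    - [[0, 0, 0], [0, 0, 6]]
    - [[0, 0, 0], [0, 0, 6]]
    - [[0, 0, 0], [0, 0, 6]]
    - [[0, 0, 0], [0, 0, 6]]
    - [[0, 0, 0], [0, 0, 6]]
    - [[0, 0, 0], [0, 0, 6]]
    - [[0, 0, 0], [0, 0, 6]]
    - [[0, 0, 0], [0, 0, 6]]
    - [[0, 0, 0], [0, 0, 6]]
    - [[0, 0, 0], [0, 0, 6]]
    - [[0, 0, 0], [0, 0, 6]]
    - [[0, 0, 0], [0, 0, 0]]

```text
time_s: 6.25
eef_pos: [528.1, 96.6, 105.7]
ee_rot: [-0.002, 0.993, -0.116, 0.003]
force: [9.3, 10.9, -1.2]
grip_width: 0.144
```

```bash
python3 - <<'E'
from h import *
delta([526,95,106])
E
```

```text
t 6.25 pos [528.1  96.6 105.7] F [ 9.3 10.9 -1.2] M [ 1.78 -1.37 -0.09] g 12.3 xang -13.3 z [ 0.006  0.003 -1.   ] q6 0.19
shift [-1.7  2.  -0.4]
```

play_rows:
  motion:
    - [[0, 0, 0], [0, 0, 3]]
    - [[0, 0, 0], [0, 0, 2]]
    - [[0, 0, 0], [0, 0, 0]]

```text
time_s: 6.5
eef_pos: [528.2, 96.6, 105.6]
ee_rot: [-0.002, 0.988, -0.156, 0.003]
force: [9.6, 10.9, -2.6]
grip_width: 0.156
```

```bash
python3 - <<'E'
from h import *
delta([526,95,106])
E
```

```text
t 6.5 pos [528.2  96.6 105.6] F [ 9.6 10.9 -2.6] M [ 1.87 -1.45  1.29] g 13.3 xang -18.0 z [ 0.007  0.003 -1.   ] q6 0.27
shift [-1.6  2.2 -0.4]
```

play_rows:
  motion:
    - [[0, 0, 0], [0, 0, -3]]
    - [[0, 0, 0], [0, 0, 0]]
    - [[0, 0, 0], [0, 0, 0]]
    - [[0, 0, -20], [0, 0, 0]]
    - [[0, 0, -20], [0, 0, 0]]
    - [[0, 0, -15], [0, 0, 0]]
    - [[0, 0, 0], [0, 0, -7]]
    - [[0, 0, 0], [0, 0, -7]]
    - [[0, 0, 0], [0, 0, -7]]
    - [[0, 0, 0], [0, 0, -7]]
    - [[0, 0, 0], [0, 0, -7]]
    - [[0, 0, 0], [0, 0, -7]]
    - [[0, 0, 0], [0, 0, -7]]
    - [[0, 0, 0], [0, 0, -7]]
    - [[0, 0, 0], [0, 0, -7]]
    - [[0, 0, 0], [0, 0, -7]]
    - [[0, 0, 0], [0, 0, -7]]
    - [[0, 0, 0], [0, 0, -7]]
    - [[0, 0, 0], [0, 0, -6]]
  fingers: 55

```text
time_s: 8.08
eef_pos: [525.9, 94.7, 159.6]
ee_rot: [0.0, 0.792, 0.61, -0.0]
force: [-0.3, -1.4, -0.0]
grip_width: 0.641
```

```bash
python3 - <<'E'
from h import *
delta([471.5,-119,160])
E
```

```text
t 8.08 pos [525.9  94.7 159.6] F [-0.3 -1.4 -0. ] M [-0.03  0.01  0.  ] g 54.7 xang 75.2 z [-0. -0. -1.] q6 -1.35
shift [-220.5    1.8   -0.4]
```

play_rows:
  motion:
    - [[-27.5, 0.2, 0], [0, 0, 0]]
    - [[-27.5, 0.2, 0], [0, 0, 0]]
    - [[-27.5, 0.2, 0], [0, 0, 0]]
    - [[-27.5, 0.2, 0], [0, 0, 0]]
    - [[-27.5, 0.2, 0], [0, 0, 0]]
    - [[-27.5, 0.2, 0], [0, 0, 0]]
    - [[-27.5, 0.2, 0], [0, 0, 0]]
    - [[-27.5, 0.2, 0], [0, 0, 0]]
    - [[0, 0, 0], [0, 0, 0]]
    - [[0, 0, 14], [0, 0, 0]]
    - [[0, 0, 14], [0, 0, 0]]
    - [[0, 0, 14], [0, 0, 0]]
    - [[0, 0, 12], [0, 0, 0]]
    - [[0, 0, 0], [0, 0, 0]]
    - [[0, 0, 0], [0, 0, 0]]

```text
time_s: 9.33
eef_pos: [470.5, -117.8, 105.6]
ee_rot: [-0.0, 0.794, 0.608, -0.0]
force: [0.8, 0.3, 0.3]
grip_width: 0.646
```

play_rows:
  motion:
    - [[0, 0, 0], [0, 0, 0]]
    - [[0, 0, 0], [0, 0, 0]]
    - [[0, 0, 0], [0, 0, 0]]
    - [[0, 0, 0], [0, 0, 0]]
    - [[0, 0, 0], [0, 0, 0]]
    - [[0, 0, 0], [0, 0, 0]]
  fingers: 5

```text
time_s: 9.83
eef_pos: [471.1, -117.3, 106.4]
ee_rot: [0.0, 0.794, 0.609, 0.001]
force: [0.2, 5.9, 5.2]
grip_width: 0.148
```

```bash
python3 - <<'E'
from h import *
delta([471.5,-119,105])
E
```

```text
t 9.83 pos [ 471.1 -117.3  106.4] F [0.2 5.9 5.2] M [ 0.92 -0.09 -0.13] g 12.6 xang 75.0 z [ 0.002  0.001 -1.   ] q6 -1.8
shift [-1.6  0.8  1.4]
```

Gripped. I'll turn it 90° to about -15°, then slightly past that to the stop.

play_rows:
  motion:
    - [[0, 0, 0], [0, 0, 6]]
    - [[0, 0, 0], [0, 0, 6]]
    - [[0, 0, 0], [0, 0, 6]]
    - [[0, 0, 0], [0, 0, 6]]
    - [[0, 0, 0], [0, 0, 6]]
    - [[0, 0, 0], [0, 0, 6]]
    - [[0, 0, 0], [0, 0, 6]]
    - [[0, 0, 0], [0, 0, 6]]
    - [[0, 0, 0], [0, 0, 6]]
    - [[0, 0, 0], [0, 0, 6]]
    - [[0, 0, 0], [0, 0, 6]]
    - [[0, 0, 0], [0, 0, 6]]
    - [[0, 0, 0], [0, 0, 6]]
    - [[0, 0, 0], [0, 0, 6]]
    - [[0, 0, 0], [0, 0, 6]]
    - [[0, 0, 0], [0, 0, 2]]
    - [[0, 0, 0], [0, 0, 0]]

```text
time_s: 11.25
eef_pos: [470.7, -117.3, 106.4]
ee_rot: [-0.0, 0.989, -0.148, 0.0]
force: [0.3, 5.7, 6.9]
grip_width: 0.148
```

```bash
python3 - <<'E'
from h import *
delta([471.5,-119,105])
E
```

```text
t 11.25 pos [ 470.7 -117.3  106.4] F [0.3 5.7 6.9] M [1.04 0.26 0.91] g 12.7 xang -17.0 z [ 0.001  0.001 -1.   ] q6 -0.19
shift [1.2 1.4 1.4]
```

play_rows:
  motion:
    - [[0, 0, 0], [0, 0, -2.5]]
    - [[0, 0, 0], [0, 0, 0]]
    - [[0, 0, 0], [0, 0, 0]]
    - [[0, 0, -20], [0, 0, 0]]
    - [[0, 0, -20], [0, 0, 0]]
    - [[0, 0, -20], [0, 0, 0]]
    - [[0, 0, 0], [0, 0, 0]]
  fingers: 50

```text
time_s: 11.83
eef_pos: [472.1, -118.9, 169.0]
ee_rot: [0.001, 0.992, -0.127, 0.003]
force: [-0.5, -0.1, 1.0]
grip_width: 0.586
```

```bash
python3 - <<'E'
from h import *
delta([467,-3.5,165])
t=snap("top","t3.png");s=snap("side","s3.png")
for n in("top","side"):
    for k in("cam_left_grip","cam_right_grip","panel_handle"): print(n,k,spot(n,k))
cv2.imwrite("pics/c4.png",np.hstack([cv2.resize(t[180:350,230:500],(400,252)),cv2.resize(s[150:320,230:410],(400,378))[60:312]])[...,::-1])
E
```

```text
t 11.83 pos [ 472.1 -118.9  169. ] F [-0.5 -0.1  1. ] M [ 0.03 -0.03  0.01] g 50.0 xang -14.6 z [ 0.006 -0.003 -1.   ] q6 -0.23
shift [ -34.  -110.4    3.7]
top cam_left_grip [(array([302.8, 276. ]), 0.77)]
top cam_right_grip [(array([421.9, 305.7]), 0.52), (array([362.1, 259.8]), 0.23)]
top panel_handle [(array([362.4, 260.3]), 0.94)]
side cam_left_grip [(array([267.6, 213.3]), 0.51)]
side cam_right_grip [(array([298.2, 291.2]), 0.82), (array([431. , 323.2]), 0.24)]
side panel_handle []
```

View pics/c4.png

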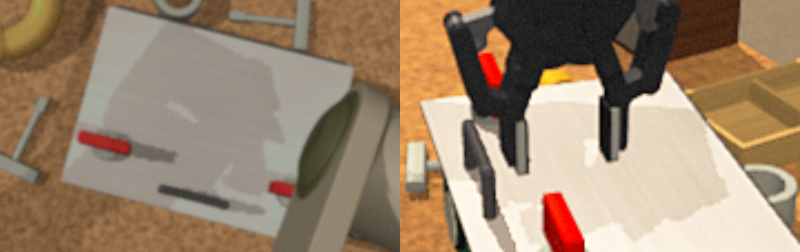

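Both wings lie parallel to the front edge, the left at crop (104,143) and the right at about (283,188). Next I go to the handle.

play_rows:
  motion:
    - [[-6.8, -22.1, 0], [0, 0, 0]]
    - [[-6.8, -22.1, 0], [0, 0, 0]]
    - [[-6.8, -22.1, 0], [0, 0, 0]]
    - [[-6.8, -22.1, 0], [0, 0, 0]]
    - [[-6.8, -22.0, 0], [0, 0, 0]]
    - [[0, 0, 0], [0, 0, 0]]
    - [[0, 0, 15], [0, 0, 0]]
    - [[0, 0, 15], [0, 0, 0]]
    - [[0, 0, 15], [0, 0, 0]]
    - [[0, 0, 15], [0, 0, 0]]
    - [[0, 0, 0], [0, 0, 0]]
    - [[0, 0, 0], [0, 0, 0]]

```text
time_s: 13.23
eef_pos: [465.1, -2.9, 105.3]
ee_rot: [-0.0, 0.992, -0.126, -0.001]
force: [-0.8, -0.5, -0.5]
grip_width: 0.587
```

play_rows:
  motion:
    - [[0, 0, 0], [0, 0, 0]]
    - [[0, 0, 0], [0, 0, 0]]
    - [[0, 0, 0], [0, 0, 0]]
    - [[0, 0, 0], [0, 0, 0]]
    - [[0, 0, 0], [0, 0, 0]]
    - [[0, 0, 0], [0, 0, 0]]
  fingers: 3
  squeeze: 35

```text
time_s: 13.73
eef_pos: [467.4, -3.3, 106.5]
ee_rot: [0.0, 0.992, -0.127, 0.003]
force: [7.9, -2.5, -1.9]
grip_width: 0.1
```

```bash
python3 - <<'E'
from h import *
delta([467,-3.5,109])
th=np.linspace(0,1.5,31)
X=-(195*np.cos(th)-41*np.sin(th)); Z=195*np.sin(th)+41*np.cos(th)
print(np.c_[np.diff(X),-np.diff(Z)].round(1).tolist())
E
```

```text
t 13.73 pos [467.4  -3.3 106.5] F [ 7.9 -2.5 -1.9] M [-0.25 -1.33 -0.06] g 8.5 xang -14.5 z [ 0.006 -0.001 -1.   ] q6 -0.01
shift [-0.4  0.3 -2.5]
[[2.3, -9.7], [2.8, -9.6], [3.2, -9.4], [3.7, -9.2], [4.2, -9.0], [4.6, -8.8], [5.1, -8.6], [5.5, -8.3], [5.9, -8.0], [6.3, -7.7], [6.7, -7.4], [7.0, -7.1], [7.4, -6.7], [7.7, -6.3], [8.0, -5.9], [8.3, -5.5], [8.6, -5.1], [8.8, -4.7], [9.0, -4.2], [9.2, -3.8], [9.4, -3.3], [9.6, -2.8], [9.7, -2.4], [9.8, -1.9], [9.9, -1.4], [9.9, -0.9], [10.0, -0.4], [10.0, 0.1], [9.9, 0.6], [9.9, 1.1]]
```

play_rows:
  motion:
    - [[2.3, 0, -9.7], [0, 0, 0]]
    - [[2.8, 0, -9.6], [0, 0, 0]]
    - [[3.2, 0, -9.4], [0, 0, 0]]
    - [[3.7, 0, -9.2], [0, 0, 0]]
    - [[4.2, 0, -9.0], [0, 0, 0]]
    - [[4.6, 0, -8.8], [0, 0, 0]]
    - [[5.1, 0, -8.6], [0, 0, 0]]
    - [[5.5, 0, -8.3], [0, 0, 0]]
    - [[5.9, 0, -8.0], [0, 0, 0]]
    - [[6.3, 0, -7.7], [0, 0, 0]]

```text
time_s: 14.57
eef_pos: [506.1, -13.6, 193.2]
ee_rot: [0.0, 0.992, -0.126, -0.003]
force: [-5.6, -1.8, -5.6]
grip_width: 0.1
```

```bash
python3 - <<'E'
from h import *
delta([467+43.6*.969,-3.5-43.6*.25,107+88.3])
s=snap("side","s4.png"); cv2.imwrite("pics/c5.png",s[80:360,150:500][...,::-1])
E
```

```text
t 14.57 pos [506.1 -13.6 193.2] F [-5.6 -1.8 -5.6] M [-0.24  1.06 -0.09] g 8.5 xang -14.5 z [-0.005  0.    -1.   ] q6 -0.0
shift [ 3.3 -0.1 -2.1]
```

View pics/c5.png

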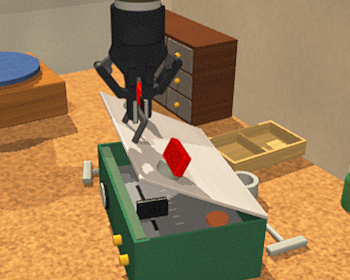

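The panel is rising with the grip at about 0.5 rad, and the fader shows inside at about (300,288). I continue along the arc.

play_rows:
  motion:
    - [[6.7, 0, -7.4], [0, 0, 0]]
    - [[7.0, 0, -7.1], [0, 0, 0]]
    - [[7.4, 0, -6.7], [0, 0, 0]]
    - [[7.7, 0, -6.3], [0, 0, 0]]
    - [[8.0, 0, -5.9], [0, 0, 0]]
    - [[8.3, 0, -5.5], [0, 0, 0]]
    - [[8.6, 0, -5.1], [0, 0, 0]]
    - [[8.8, 0, -4.7], [0, 0, 0]]
    - [[9.0, 0, -4.2], [0, 0, 0]]
    - [[9.2, 0, -3.8], [0, 0, 0]]

```text
time_s: 15.45
eef_pos: [584.5, -34.6, 253.1]
ee_rot: [0.001, 0.992, -0.127, -0.001]
force: [-13.6, -3.5, 15.1]
grip_width: 0.1
```

```bash
python3 - <<'E'
from h import *
delta([467+124.3*.969,-3.5-124.3*.25,107+145])
E
```

```text
t 15.45 pos [584.5 -34.6 253.1] F [-13.6  -3.5  15.1] M [-0.41  2.35 -0.11] g 8.6 xang -14.5 z [-0.002 -0.002 -1.   ] q6 -0.0
shift [ 2.9 -0.8  1.1]
```

play_rows:
  motion:
    - [[9.4, 0, -3.3], [0, 0, 0]]
    - [[9.6, 0, -2.8], [0, 0, 0]]
    - [[9.7, 0, -2.4], [0, 0, 0]]
    - [[9.8, 0, -1.9], [0, 0, 0]]
    - [[9.9, 0, -1.4], [0, 0, 0]]

```text
time_s: 15.87
eef_pos: [632.0, -47.4, 264.6]
ee_rot: [0.001, 0.992, -0.127, 0.0]
force: [-8.6, -4.5, 10.3]
grip_width: 0.1
```

play_rows:
  motion:
    - [[9.9, 0, -0.9], [0, 0, 0]]
    - [[10.0, 0, -0.4], [0, 0, 0]]
    - [[10.0, 0, 0.1], [0, 0, 0]]
    - [[9.9, 0, 0.6], [0, 0, 0]]
    - [[9.9, 0, 1.1], [0, 0, 0]]
    - [[9.9, 0, 1.5], [0, 0, 0]]
    - [[0, 0, 0], [0, 0, 0]]

```text
time_s: 16.45
eef_pos: [691.3, -63.0, 261.5]
ee_rot: [0.001, 0.992, -0.127, 0.002]
force: [2.1, -6.8, 3.5]
grip_width: 0.097
```

```bash
python3 - <<'E'
from h import *
delta([467+232*.969,-3.5-232*.25,107+153])
s=snap("side","s5.png"); t=snap("top","t5.png");cv2.imwrite("pics/c6.png",np.hstack([s[40:340,200:500],t[120:420,230:530]])[...,::-1])
E
```

```text
t 16.45 pos [691.3 -63.  261.5] F [ 2.1 -6.8  3.5] M [-1.08 -0.37 -0.11] g 8.3 xang -14.6 z [ 0.003 -0.003 -1.   ] q6 -0.0
shift [ 0.1 -1.6  1.5]
```

View pics/c6.png

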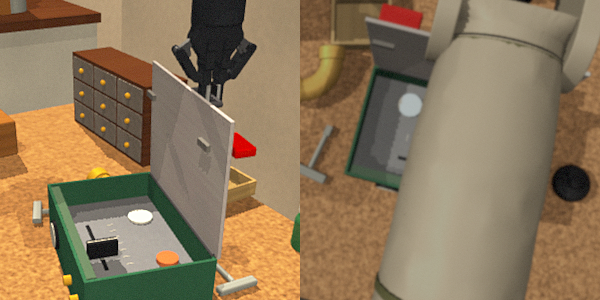

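Panel upright. I open just a little, rise straight up, and back away towards the robot.

play_rows:
  motion:
    - [[0, 0, 0], [0, 0, 0]]
    - [[0, 0, 0], [0, 0, 0]]
    - [[0, 0, 0], [0, 0, 0]]
    - [[0, 0, -12], [0, 0, 0]]
    - [[0, 0, -14], [0, 0, 0]]
    - [[0, 0, -16], [0, 0, 0]]
    - [[0, 0, -18], [0, 0, 0]]
    - [[0, 0, -10], [0, 0, 0]]
    - [[0, 0, 0], [0, 0, 0]]
  fingers: 24

```text
time_s: 17.3
eef_pos: [690.6, -60.7, 332.7]
ee_rot: [0.0, 0.992, -0.126, 0.002]
force: [-0.0, 0.6, 0.9]
grip_width: 0.279
```

```bash
python3 - <<'E'
from h import *
delta([467,-3.5,330])
E
```

```text
t 17.3 pos [690.6 -60.7 332.7] F [-0.   0.6  0.9] M [ 0.02 -0.02  0.05] g 23.8 xang -14.5 z [ 0.004 -0.001 -1.   ] q6 -0.0
shift [-230.8    0.6    1.8]
```

play_rows:
  motion:
    - [[-30, 0, 0], [0, 0, 0]]
    - [[-30, 0, 0], [0, 0, 0]]
    - [[-30, 0, 0], [0, 0, 0]]
    - [[-30, -20, 0], [0, 0, 0]]
    - [[-30, -20, 0], [0, 0, 0]]
    - [[-30, -20, 0], [0, 0, 0]]
    - [[-30, -20, 0], [0, 0, 0]]
    - [[-30, -25, 0], [0, 0, 0]]
    - [[-30, -25, 0], [0, 0, 0]]
    - [[-20, -25, 0], [0, 0, 0]]
    - [[0, -30, 0], [0, 0, 0]]
    - [[0, -30, 0], [0, 0, 0]]
  fingers: 40

```text
time_s: 18.3
eef_pos: [462.0, 221.6, 330.3]
ee_rot: [-0.0, 0.992, -0.126, 0.0]
force: [0.0, -1.5, -0.9]
grip_width: 0.471
```

```bash
python3 - <<'E'
from h import *
delta([467,-3.5,330])
t=snap("top","t6.png");s=snap("side","s6.png")
for n in("top","side"):
  for k,z in(("fader_top",98),("index",63)):
    for u,p in spot(n,k): print(n,k,u,p,atz(n,u,z).round(1))
cv2.imwrite("pics/c7.png",np.hstack([cv2.resize(t[180:350,280:450],(400,400)),cv2.resize(s[210:350,230:370],(400,400))])[...,::-1])
E
```

```text
t 18.3 pos [462.  221.6 330.3] F [ 0.  -1.5 -0.9] M [ 0.02 -0.01  0.  ] g 40.3 xang -14.5 z [ 0.  0. -1.] q6 0.47
shift [6.100e+01 2.167e+02 2.000e-01]
top fader_top [385.2 289.6] 0.61 [506.8 -50.8  98. ]
side fader_top [299.3 288.8] 0.95 [490.9 -72.3  98. ]
side fader_top [295.3 215.3] 0.41 [607.2 148.3  98. ]
side index [432.7 323.7] 0.74 [ 644.1 -210.9   63. ]
```

View pics/c7.png

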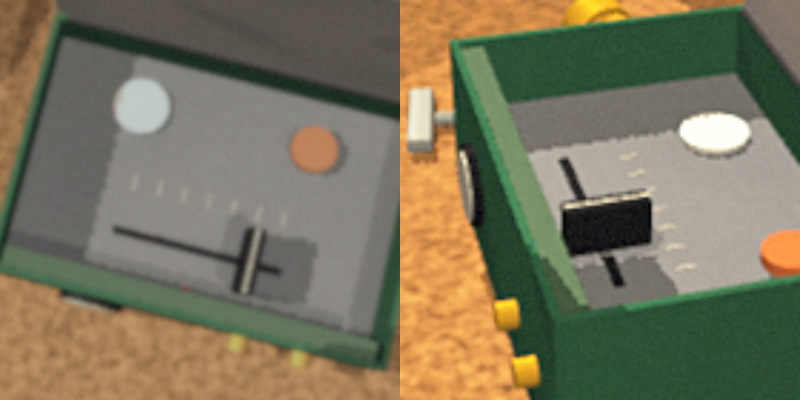

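In the top crop the fader cap is at (248,260) with its white line at about (254,258). The red index tab just shows at (185,288) beside the front wall, so I'll measure both.

```bash
cat > fm.py <<'E'
from h import *
import sys
p=np.load("reg.npy")
def reg(w):
    d=w[:2]-p[:2]; c,s=np.cos(p[2]),np.sin(p[2]); return np.array([c*d[0]+s*d[1],-s*d[0]+c*d[1]]).round(1)
t=cv2.imread("pics/"+sys.argv[1])[...,::-1].astype(int)
w=t[270:330,330:440]; r=w[...,0]-np.maximum(w[...,1],w[...,2])
if len(sys.argv)>2:
    m=(r>40)&(w[...,1]<90); ys,xs=np.nonzero(m)
    for y,x in zip(ys,xs): print(x+330,y+270,w[y,x],reg(atz("top",(x+330,y+270),66)))
# white line on the cap: bright pixels next to black
g=w.sum(2); K=p
for xr in (-60,-52,-45,-38,-30):
    P=[]
    for yr in np.arange(-62,62,.5):
        c,s=np.cos(p[2]),np.sin(p[2]); u=proj("top",[p[0]+c*xr-s*yr,p[1]+s*xr+c*yr,98])
        P.append(cv2.getRectSubPix(t.sum(2).astype(np.float32)/3,(1,1),tuple(map(float,u)))[0,0])
    P=np.array(P); Y=np.arange(-62,62,.5)
    k=np.argmin(P); print(xr,"black y",Y[P<60].min() if (P<60).any() else None,Y[P<60].max() if (P<60).any() else None, "bright y",[(Y[i],int(P[i])) for i in range(max(0,k-30),min(len(P),k+30),2)])
E
python3 fm.py t6.png 1
```

```text
-60 black y -43.0 -29.5 bright y [(np.float64(-46.5), 92), (np.float64(-45.5), 82), (np.float64(-44.5), 69), (np.float64(-43.5), 61), (np.float64(-42.5), 56), (np.float64(-41.5), 75), (np.float64(-40.5), 97), (np.float64(-39.5), 122), (np.float64(-38.5), 136), (np.float64(-37.5), 138), (np.float64(-36.5), 124), (np.float64(-35.5), 101), (np.float64(-34.5), 75), (np.float64(-33.5), 50), (np.float64(-32.5), 41), (np.float64(-31.5), 36), (np.float64(-30.5), 42), (np.float64(-29.5), 55), (np.float64(-28.5), 73), (np.float64(-27.5), 91), (np.float64(-26.5), 108), (np.float64(-25.5), 114), (np.float64(-24.5), 119), (np.float64(-23.5), 119), (np.float64(-22.5), 118), (np.float64(-21.5), 119), (np.float64(-20.5), 120), (np.float64(-19.5), 121), (np.float64(-18.5), 120), (np.float64(-17.5), 120)]
-52 black y -44.5 -29.0 bright y [(np.float64(-46.5), 72), (np.float64(-45.5), 66), (np.float64(-44.5), 58), (np.float64(-43.5), 56), (np.float64(-42.5), 57), (np.float64(-41.5), 78), (np.float64(-40.5), 102), (np.float64(-39.5), 126), (np.float64(-38.5), 139), (np.float64(-37.5), 137), (np.float64(-
[... 2175 characters left out ...]
5.0), 70), (np.float64(-44.0), 63), (np.float64(-43.0), 58), (np.float64(-42.0), 74), (np.float64(-41.0), 93), (np.float64(-40.0), 117), (np.float64(-39.0), 133), (np.float64(-38.0), 137), (np.float64(-37.0), 126), (np.float64(-36.0), 105), (np.float64(-35.0), 78), (np.float64(-34.0), 50), (np.float64(-33.0), 40), (np.float64(-32.0), 35), (np.float64(-31.0), 40), (np.float64(-30.0), 51), (np.float64(-29.0), 71), (np.float64(-28.0), 88), (np.float64(-27.0), 104), (np.float64(-26.0), 113), (np.float64(-25.0), 120), (np.float64(-24.0), 120), (np.float64(-23.0), 120), (np.float64(-22.0), 119), (np.float64(-21.0), 119), (np.float64(-20.0), 119), (np.float64(-19.0), 119), (np.float64(-18.0), 119)]
```

```bash
cat > ix.py <<'E'
import sys; sys.argv=["x","t6.png"]
from h import *
import io,contextlib
with contextlib.redirect_stdout(io.StringIO()): import fm
t=fm.t.astype(int); 
for y in range(297,308): print(y,[tuple(t[y,x]-0) [0]-t[y,x,1] for x in range(348,372)])
R=t[295:308,345:375,0]-t[295:308,345:375,1]; R=np.clip(R-15,0,None); ys,xs=np.mgrid[295:308,345:375]
# ignore bench pixels (below wall)
E
python3 ix.py
python3 - <<'E'
import cv2
t=cv2.imread("pics/t6.png"); cv2.imwrite("pics/c8.png",cv2.resize(t[285:315,335:405],None,fx=10,fy=10,interpolation=0))
E
```

```text
297 [np.int64(1), np.int64(-1), np.int64(0), np.int64(3), np.int64(0), np.int64(2), np.int64(1), np.int64(2), np.int64(0), np.int64(2), np.int64(0), np.int64(0), np.int64(2), np.int64(1), np.int64(2), np.int64(1), np.int64(0), np.int64(1), np.int64(2), np.int64(1), np.int64(1), np.int64(2), np.int64(4), np.int64(2)]
298 [np.int64(2), np.int64(0), np.int64(1), np.int64(-1), np.int64(1), np.int64(2), np.int64(2), np.int64(3), np.int64(1), np.int64(2), np.int64(-1), np.int64(-1), np.int64(0), np.int64(3), np.int64(4), np.int64(2), np.int64(1), np.int64(1), np.int64(2), np.int64(0), np.int64(-1), np.int64(1), np.int64(3), np.int64(3)]
299 [np.int64(1), np.int64(-1), np.int64(1), np.int64(0), np.int64(3), np.int64(2), np.int64(2), np.int64(2), np.int64(0), np.int64(1), np.int64(1), np.int64(2), np.int64(2), np.int64(3), np.int64(2), np.int64(2), np.int64(0), np.int64(1), np.int64(1), np.int64(0), np.int64(-1), np.int64(2), np.int64(1), np.int64(3)]
300 [np.int64(-2), np.int64(-4), np.int64(-2), np.int64(-1), np.int64(-1), np.int64(1), np.int64(1), np.int64(0), np.int64(0), np.int64(2), np
[... 1915 characters left out ...]
64(-18), np.int64(-19), np.int64(-18), np.int64(-18), np.int64(-18), np.int64(-18), np.int64(-21), np.int64(-21), np.int64(-18), np.int64(-19), np.int64(-16), np.int64(-19), np.int64(-19), np.int64(-17), np.int64(-19), np.int64(-17), np.int64(-16), np.int64(-16), np.int64(-12), np.int64(-12), np.int64(-8), np.int64(-6), np.int64(-6)]
307 [np.int64(-19), np.int64(-19), np.int64(-19), np.int64(-19), np.int64(-18), np.int64(-19), np.int64(-20), np.int64(-20), np.int64(-20), np.int64(-19), np.int64(-18), np.int64(-20), np.int64(-19), np.int64(-21), np.int64(-18), np.int64(-18), np.int64(-20), np.int64(-18), np.int64(-18), np.int64(-19), np.int64(-16), np.int64(-16), np.int64(-13), np.int64(-12)]
```

View pics/c8.png

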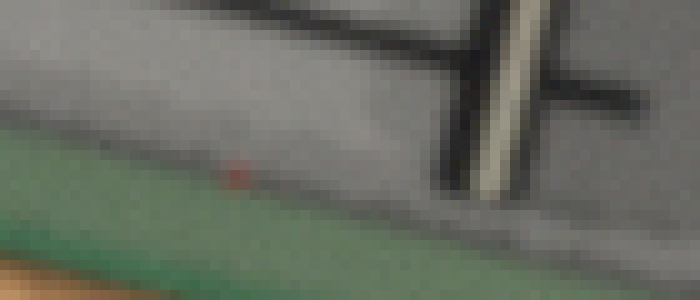

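```bash
python3 - <<'E'
import sys; sys.argv=["x","t6.png"]
import io,contextlib
with contextlib.redirect_stdout(io.StringIO()): import fm
from h import *
for uv in((358.5,302),(358.5,301.3),(358.3,302.3)):
    for z in(60,63,66): print(uv,z,fm.reg(atz("top",uv,z)))
# Track ends at deck height: fader track 120mm; check
for uv in((335+17.5,285+0),(335+64,285+10.3)): print("trk",fm.reg(atz("top",uv,60)))
p=fm.p;c,s=np.cos(p[2]),np.sin(p[2])
for yr in(-38.2,): print("fader world",p[0]+c*-45-s*yr,p[1]+s*-45+c*yr)
delta([p[0]+c*-45-s*-38.2,p[1]+s*-45+c*-38.2,150])
E
```

```text
Traceback (most recent call last):
  File "fm.py", line 16, in <module>
    c,s=np.cos(p[2]),np.sin(p[2]); u=proj("top",[p[0]+c*xr-s*yr,p[1]+s*xr+c*yr,98])
                                     ~~~~^^^^^^^^^^^^^^^^^^^^^^^^^^^^^^^^^^^^^^^^^^
  File "h.py", line 11, in proj
    K,R,t=cal(n); p=K@(R@np.array(X,float)+t); return p[:2]/p[2]
          ~~~^^^
  File "h.py", line 5, in cal
    c=ctrl.get_calibration(n); return np.array(c["K"]),np.array(c["R"]),np.array(c["t"]).ravel()
ValueError: time passes only in moves, steps and waits
```

```bash
python3 - <<'E'
s=open("h.py").read().replace("def cal(n):","import functools\n@functools.lru_cache(None)\ndef cal(n):"); open("h.py","w").write(s)
E
cat > g.py <<'E'
from h import *
p=np.load("reg.npy"); c,s=np.cos(p[2]),np.sin(p[2])
def reg(w):
    d=w[:2]-p[:2]; return np.array([c*d[0]+s*d[1],-s*d[0]+c*d[1]]).round(1)
def wld(x,y,z): return [p[0]+c*x-s*y,p[1]+s*x+c*y,z]
E
python3 - <<'E'
from g import *
for uv in((358.5,302),(358.5,301.3),(358.3,302.3)):
    for z in(60,66): print(uv,z,reg(atz("top",uv,z)))
for uv in((335+17.5,285),(335+64,285+10.3)): print("trk",reg(atz("top",uv,60)))
print(wld(-45,-38.2,150)); delta(wld(-45,-38.2,150))
E
```

```text
(358.5, 302) 60 [-75.1   2.1]
(358.5, 302) 66 [-75.3   2.4]
(358.5, 301.3) 60 [-73.8   2.3]
(358.5, 301.3) 66 [-74.1   2.7]
(358.3, 302.3) 60 [-75.7   2.3]
(358.3, 302.3) 66 [-76.    2.7]
trk [-47.6  19.8]
trk [-45.6 -67.1]
[np.float64(505.977946190684), np.float64(-52.95503007933386), 150]
t 18.6 pos [463.1 219.3 329.9] F [-0.8 -0.2 -0.4] M [ 0.01 -0.03  0.02] g 39.9 xang -14.5 z [-0.001 -0.    -1.   ] q6 0.47
shift [110.  252.6 179.9]
```

The index pointer is at regulator y of about 2.4 and the white line at about -38.2, so the slide is about 40.6 mm to the left. I turn the jaws along the track and go above the fader.

play_rows:
  motion:
    - [[0, 0, 10], [0, 0, -7]]
    - [[0, 0, 10], [0, 0, -7]]
    - [[0, 0, 10], [0, 0, -7]]
    - [[0, 0, 10], [0, 0, -7]]
    - [[0, 0, 10], [0, 0, -7]]
    - [[0, 0, 10], [0, 0, -7]]
    - [[0, 0, 10], [0, 0, -7]]
    - [[0, 0, 10], [0, 0, -7]]
    - [[0, 0, 10], [0, 0, -7]]
    - [[0, 0, 10], [0, 0, -7]]
    - [[0, 0, 10], [0, 0, -7]]
    - [[0, 0, 10], [0, 0, -7]]
    - [[0, 0, 10], [0, 0, -6]]
    - [[0, 0, 0], [0, 0, 0]]

```text
time_s: 19.77
eef_pos: [462.5, 218.8, 198.6]
ee_rot: [-0.001, 0.79, 0.613, -0.001]
force: [-0.1, -0.0, -0.3]
grip_width: 0.466
```

```bash
python3 - <<'E'
from g import *
delta(wld(-45,-38.2,130))
E
```

```text
t 19.77 pos [462.5 218.8 198.6] F [-0.1 -0.  -0.3] M [0.01 0.03 0.02] g 39.8 xang 75.6 z [-0.003 -0.001 -1.   ] q6 -1.11
shift [-252.3  109.8   68.7]
```

play_rows:
  motion:
    - [[-25.2, 11, 0], [0, 0, 0]]
    - [[-25.2, 11, 0], [0, 0, 0]]
    - [[-25.2, 11, 0], [0, 0, 0]]
    - [[-25.2, 11, 0], [0, 0, 0]]
    - [[-25.2, 11, 0], [0, 0, 0]]
    - [[-25.2, 11, 0], [0, 0, 0]]
    - [[-25.2, 11, 0], [0, 0, 0]]
    - [[-25.2, 11, 0], [0, 0, 0]]
    - [[-25.2, 11, 0], [0, 0, 0]]
    - [[-25.2, 11, 0], [0, 0, 0]]
    - [[0, 0, 17], [0, 0, 0]]
    - [[0, 0, 17], [0, 0, 0]]
    - [[0, 0, 17], [0, 0, 0]]
    - [[0, 0, 17], [0, 0, 0]]
    - [[0, 0, 0], [0, 0, 0]]
    - [[0, 0, 0], [0, 0, 0]]

```text
time_s: 21.1
eef_pos: [506.5, -52.0, 132.8]
ee_rot: [-0.0, 0.792, 0.611, -0.0]
force: [0.6, 0.3, 0.5]
grip_width: 0.469
```

```bash
python3 - <<'E'
from g import *
delta(wld(-45,-38.2,50))
s=snap("side","s7.png"); cv2.imwrite("pics/c9.png",cv2.resize(s[170:330,220:380],(560,560))[...,::-1])
E
```

```text
t 21.1 pos [506.5 -52.  132.8] F [0.6 0.3 0.5] M [ 0.01  0.03 -0.02] g 40.1 xang 75.3 z [-0.  0. -1.] q6 -1.65
shift [-1.  -0.2 82.8]
```

View pics/c9.png

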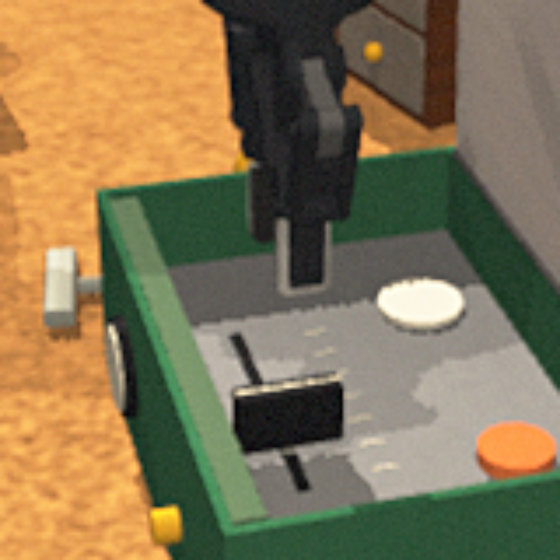

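play_rows:
  motion:
    - [[-0.5, 0, 12], [0, 0, 0]]
    - [[-0.5, 0, 12], [0, 0, 0]]
    - [[0, 0, 12], [0, 0, 0]]
    - [[0, 0, 12], [0, 0, 0]]
    - [[0, 0, 12], [0, 0, 0]]
    - [[0, 0, 10], [0, 0, 0]]
    - [[0, 0, 10], [0, 0, 0]]
    - [[0, 0, 0], [0, 0, 0]]
    - [[0, 0, 0], [0, 0, 0]]

```text
time_s: 21.9
eef_pos: [506.5, -52.7, 52.5]
ee_rot: [0.0, 0.791, 0.612, -0.0]
force: [0.4, 0.2, 0.0]
grip_width: 0.468
```

play_rows:
  motion:
    - [[0, 0, 0], [0, 0, 0]]
    - [[0, 0, 0], [0, 0, 0]]
    - [[0, 0, 0], [0, 0, 0]]
    - [[0, 0, 0], [0, 0, 0]]
    - [[0, 0, 0], [0, 0, 0]]
  fingers: 5
  squeeze: 20

```text
time_s: 22.32
eef_pos: [506.9, -52.7, 53.0]
ee_rot: [0.001, 0.791, 0.612, 0.0]
force: [0.2, 0.3, 6.4]
grip_width: 0.158
```

```bash
python3 - <<'E'
from g import *
delta(wld(-45,2.4,52)); print(reg(np.array(ctrl.sense()["eef_pos"])))
E
```

```text
t 22.32 pos [506.9 -52.7  53. ] F [0.2 0.3 6.4] M [ 0.09  0.15 -0.12] g 13.5 xang 75.5 z [ 0.001 -0.    -1.   ] q6 -1.65
shift [40.1 -1.   1. ]
[-44.2 -37.7]
```

Gripped (13.5 mm). I slide it 40.5 mm to the left.

play_rows:
  motion:
    - [[5, 0, 0], [0, 0, 0]]
    - [[5, 0, 0], [0, 0, 0]]
    - [[5, 0, 0], [0, 0, 0]]
    - [[5, 0, 0], [0, 0, 0]]
    - [[5, 0, 0], [0, 0, 0]]
    - [[5, 0, 0], [0, 0, 0]]
    - [[5, 0, 0], [0, 0, 0]]
    - [[4, 0, 0], [0, 0, 0]]
    - [[1.5, 0, 0], [0, 0, 0]]
    - [[0, 0, 0], [0, 0, 0]]
    - [[0, 0, 0], [0, 0, 0]]

```text
time_s: 23.23
eef_pos: [517.5, -13.2, 53.1]
ee_rot: [0.001, 0.791, 0.612, 0.001]
force: [1.9, 1.0, 5.3]
grip_width: 0.155
```

play_rows:
  motion:
    - [[0, 0, 0], [0, 0, 0]]
    - [[0, 0, 0], [0, 0, 0]]
    - [[0, 0, 0], [0, 0, 0]]
    - [[0, 0, -15], [0, 0, 0]]
    - [[0, 0, -25], [0, 0, 0]]
    - [[0, 0, -30], [0, 0, 0]]
    - [[0, 0, -30], [0, 0, 0]]
    - [[0, 0, -30], [0, 0, 0]]
    - [[25, 0, -20], [0, 0, 0]]
    - [[30, 0, 0], [0, 0, 0]]
    - [[30, 0, 0], [0, 0, 0]]
    - [[30, 0, 0], [0, 0, 0]]
    - [[30, 0, 0], [0, 0, 0]]
    - [[30, 0, 0], [0, 0, 0]]
    - [[30, 0, 0], [0, 0, 0]]
    - [[30, 0, 0], [0, 0, 0]]
    - [[0, 0, 0], [0, 0, 0]]
    - [[0, 0, 0], [0, 0, 0]]
  fingers: 35

```text
time_s: 24.73
eef_pos: [575.1, 215.2, 201.5]
ee_rot: [-0.0, 0.79, 0.613, -0.001]
force: [0.5, -0.0, -0.9]
grip_width: 0.413
```

```bash
cat > chk.py <<'E'
from g import *
import sys
n=sys.argv[1]
delta(wld(-45,2.4,52))
t=snap("top","t%s.png"%n); g=t.sum(2).astype(np.float32)/3; Y=np.arange(-20,25,.5)
def samp(xr,z,a): return np.array([cv2.getRectSubPix(a,(1,1),tuple(map(float,proj("top",wld(xr,y,z)))))[0,0] for y in Y])
for xr in(-60,-52,-45,-38,-30):
    P=samp(xr,98,g); b=np.where(P<55)[0]; lo,hi=Y[b.min()],Y[b.max()]; i=(Y>lo)&(Y<hi); w=np.clip(P-80,0,None)*i; print(xr,lo,hi,"line",(w@Y/w.sum()).round(2))
r=(t[...,0].astype(np.float32)-t[...,1])
for xr in(-73,-74,-75,-76):
    P=np.clip(samp(xr,64,r)-4,0,None); P[(abs(Y-2.4)>7)]=0; print("idx",xr,(P@Y/max(P.sum(),1e-6)).round(2),P.max())
s=snap("side","s%s.png"%n)
cv2.imwrite("pics/c10%s.png"%n,np.hstack([cv2.resize(t[170:350,280:460],(400,400)),cv2.resize(s[90:350,180:440],(400,400))])[...,::-1])
E
python3 chk.py 8
```

```text
t 24.73 pos [575.1 215.2 201.5] F [ 0.5 -0.  -0.9] M [ 0.03  0.05 -0.03] g 35.3 xang 75.6 z [-0.001 -0.    -1.   ] q6 -1.15
shift [-236.2   -0.3  149.6]
-60 7.0 9.5 line nan
-52 -3.5 10.0 line 2.7
-45 -4.0 11.0 line 2.56
-38 -2.0 9.5 line 2.45
-30 -3.5 11.5 line 2.5
idx -73 2.14 14.078148
idx -74 2.23 18.42313
idx -75 2.38 24.384527
idx -76 2.57 24.661678chk.py:8: RuntimeWarning: invalid value encountered in scalar divide
  P=samp(xr,98,g); b=np.where(P<55)[0]; lo,hi=Y[b.min()],Y[b.max()]; i=(Y>lo)&(Y<hi); w=np.clip(P-80,0,None)*i; print(xr,lo,hi,"line",(w@Y/w.sum()).round(2))
```

View pics/c108.png

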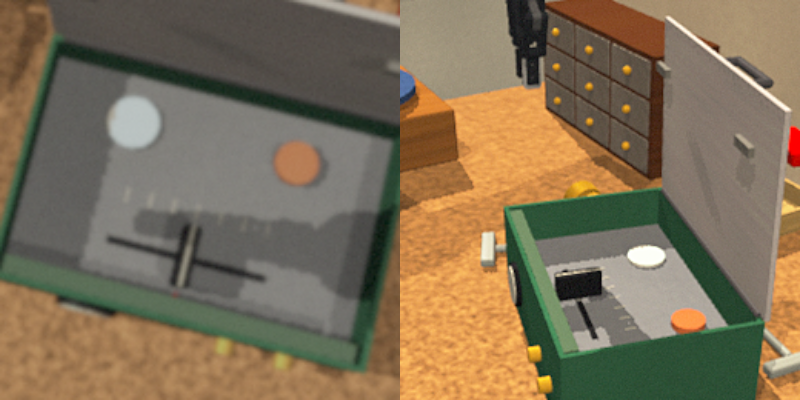

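The white line reads y of about 2.5 and the index about 2.4. The panel stands upright and the gripper is clear, so I hand in.

```bash
python3 -c "
from rig import ctrl
print(ctrl.finish_job())"
```

```text
the job is handed in; nothing more can be done
None
```

The job is handed in: both fasteners are unlocked, the panel is open and the fader is on the index. It took about 25 s of the 72 s on the robot's clock. No verdict is reported.

- **Fasteners:** I turned each one clockwise until the torque rose at its end stop. A picture then showed both wings parallel to the front edge. They were not measured again after the panel was opened, because they now face away from the robot.
- **Panel:** I raised it by the handle and let go. The last picture shows it standing upright by itself.
- **Fader:** In the last picture the white line is at about 2.5 mm and the index at about 2.4 mm along the regulator's y. Only the tip of the index pointer shows over the front wall, so the reading rests on a few pixels.
- **Loose parts:** I aimed no move at them. Those that show in the last pictures look undisturbed, but I did not check each one.

**What disagreed:** the real fingertips end about 25 mm above the reported tool position. Because of this, my first grasp closed on top of the left wing, with about 7 N of force. I corrected for the offset and the later grasps all held.

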